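Turn round a UV-C lens disinfection chamber with its footswitch

TASK

The last disinfection cycle is over: lift the clean lens out of the chamber into the steel tray, then lay every used lens from the bench flat on the chamber floor, none on top of another. Shut the lid, turn both latches fully across it, and start the new cycle by pressing the footswitch pedal right down to its stop for a second and letting it up again. Never work the pedal before the lid is shut and latched, and leave everything else on the bench where it is.

Things in the scene. Friction and masses are not known exactly. Their poses are not given: they have to be found in the camera images.
- chamber: White UV-C disinfection chamber, a low open box, fixed. Origin: centre of its underside; x runs from its front (latch side) to its hinge side, y to the left along its length. Inside: x -65 to +65 mm, y -150 to +150 mm, floor 30 mm and rim 75 mm above the bench. Walls 6 mm; the front is a ledge, x -65 to -106 mm, level with the rim, carrying the latches.
- lid (a joint): Chamber lid angle in rad: 0 shut, 1.9 fully open (leaning back). The hinge is stiff: the lid stays at any angle, and takes about 7 N at its handle to move. It starts open, a little past upright.
- lid_hinge (a point): Middle of the lid's hinge line, along chamber y at its far rim (chamber x +71, z 75 mm). The lid is an 8 mm plate, underside level with the hinge when shut, reaching 142 mm from it. On its outer face: a lamp hood 29 to 91 mm from the hinge, 26 mm tall, and a round bar handle 115 mm from the hinge, 80 mm long along y, 10 mm thick, its outer side 35 mm above the plate's underside.
- lid_edge (a point): Middle of the lid's free front edge, on its outer face.
- latch_left (a joint): Angle in rad of the left latch on the front ledge: 0 = bar along the ledge, clear of the lid; 1.571 (its stop) = bar across the lid's front edge, holding it down. Grows anticlockwise seen from above; stays where left (friction 0.06 N m). A bar turned in blocks the lid from closing or opening.
- latch_left_wing (a point): Middle of the top of the left latch's upright black wing, on its turning axis (chamber x -88, y +110, z 119 mm). Wing 10 mm thick, 36 mm long, 28 mm tall, on a steel bar 60 by 14 mm whose top is 28 mm below this point. At joint 0 wing and bar run along chamber y, and turn together.
- latch_right (a joint): Angle in rad of the right latch on the front ledge: 0 = bar along the ledge, clear of the lid; 1.571 (its stop) = bar across the lid's front edge, holding it down. Grows anticlockwise seen from above; stays where left (friction 0.06 N m). A bar turned in blocks the lid from closing or opening.
- latch_right_wing (a point): Middle of the top of the right latch's upright black wing, on its turning axis (chamber x -88, y -110, z 119 mm). Wing 10 mm thick, 36 mm long, 28 mm tall, on a steel bar 60 by 14 mm whose top is 28 mm below this point. At joint 0 wing and bar run along chamber y, and turn together.
- footswitch: Grey footswitch standing on the bench, fixed; base 140 by 110 mm (x -65 to +75 mm). Origin: on its underside, under the pedal's middle; its x points from the pedal's free end to its hinge, z up. The hinge pin lies at x = +60 mm, 26 mm high, along its y.
- pedal (a joint): Footswitch pedal angle in rad: 0 at rest (springs back), 0.24 at its bottom stop. Spring: about 4 N at the tread point to start it, 9 N at the stop.
- pedal_tread (a point): Point on top of the black ribbed tread, on its centre line, 90 mm from the hinge, 25 mm short of the free end. The tread is 74 mm wide; at rest it rises at 0.28 rad from hinge to free end. This point is about 57 mm high at rest and about 20 mm lower at the stop.
- clean_tray: Shallow stainless tray for clean lenses, fixed; 130 (x) by 150 (y) mm outside, walls 3 mm thick and 18 mm high, floor 3 mm. Origin: centre of its underside.
- clean_lens_mid (a point): Middle (centre of volume) of the clean lens: a black-rimmed round lens 54 mm across and 20 mm thick, the big one; at the start it lies alone on the chamber floor. Either face may be up.
- strip_carton: Small paper carton 35 by 30 by 35 mm standing among the used lenses; not part of the job. Origin: centre of its underside.
- used1_mid (a point): Middle (centre of volume) of a used lens: a black-rimmed round lens 42 mm across and 16 mm thick with bevelled edges, lying flat on the bench left of the chamber. Two to four of these four are present; either face may be up.
- used2_mid (a point): Middle (centre of volume) of a used lens: a black-rimmed round lens 42 mm across and 16 mm thick with bevelled edges, lying flat on the bench left of the chamber. Two to four of these four are present; either face may be up.
- used3_mid (a point): Middle (centre of volume) of a used lens: a black-rimmed round lens 42 mm across and 16 mm thick with bevelled edges, lying flat on the bench left of the chamber. Two to four of these four are present; either face may be up.
- used4_mid (a point): Middle (centre of volume) of a used lens: a black-rimmed round lens 42 mm across and 16 mm thick with bevelled edges, lying flat on the bench left of the chamber. Two to four of these four are present; either face may be up.
- dropper: Small white eye-drop bottle, 28 mm across, 65 mm tall, standing on the bench; not part of the job. Origin: centre of its underside.
- lens_case: Closed black lens case 75 by 75 by 30 mm behind the chamber; not part of the job. Origin: centre of its underside.
- occluder: Flat black eye paddle lying at the far left, 5 mm thick, about 170 mm long; not part of the job. Origin: middle of its underside; its 56 mm disc is at +x.
- pd_rule: White ruler 28 by 150 by 4 mm lying at the far right; not part of the job. Origin: centre of its underside.
- swab_jar: Glass cup 60 mm across, 70 mm tall, behind the chamber; not part of the job. Origin: centre of its underside.

How it is judged:
On the way, in this order (a step that is already met when the one before it is completed fails the run):
1. the clean lens lies flat in the steel tray (x of clean_lens_mid in the frame of clean_tray between -0.062 and 0.062 m and y of clean_lens_mid in the frame of clean_tray between -0.072 and 0.072 m and z of clean_lens_mid in the frame of clean_tray between 0 and 0.02 m), for 0.3 s.
2. every used lens lies flat on the chamber floor (x of used1_mid in the frame of chamber between -0.065 and 0.065 m and y of used1_mid in the frame of chamber between -0.15 and 0.15 m and z of used1_mid in the frame of chamber between 0.03 and 0.044 m and x of used2_mid in the frame of chamber between -0.065 and 0.065 m and y of used2_mid in the frame of chamber between -0.15 and 0.15 m and z of used2_mid in the frame of chamber between 0.03 and 0.044 m and x of used3_mid in the frame of chamber between -0.065 and 0.065 m and y of used3_mid in the frame of chamber between -0.15 and 0.15 m and z of used3_mid in the frame of chamber between 0.03 and 0.044 m and x of used4_mid in the frame of chamber between -0.065 and 0.065 m and y of used4_mid in the frame of chamber between -0.15 and 0.15 m and z of used4_mid in the frame of chamber between 0.03 and 0.044 m), for 0.3 s.
3. the lid is shut over the lenses (all of step 2 and value of joint lid below 0.04 rad), for 0.2 s.
4. both latches are turned across the shut lid (value of joint lid below 0.04 rad and value of joint each of latch_left, latch_right above 1.35 rad), for 0.2 s.
5. the pedal is held down at its stop for a moment (all of step 4 and value of joint pedal above 0.22 rad), for 0.5 s.
At the end, for the whole second after the job is handed in: Clean lens flat in the tray; every used lens flat on the chamber floor (middle under 14 mm above it); lid shut (below 0.04 rad); both latches above 1.35 rad; the pedal was held at its stop (above 0.22 rad) for 0.5 s and is up again (below 0.04 rad) (all of step 1 and all of step 2 and all of step 4 and value of joint pedal below 0.04 rad); the robot touches nothing.
It fails at once if the pedal is worked while the lid is open or a latch is not across it (value of joint pedal above 0.12 rad and (value of joint lid above 0.06 rad or value of joint any of latch_left, latch_right below 1.25 rad)).
It fails at once if another thing on the bench is pushed more than 4 cm from its place (distance of any of strip_carton, dropper, lens_case, occluder, pd_rule, swab_jar from where it was at the start of the episode above 0.04 m).
Of used1, used2, used3, used4 only 2 to 4 are there at a start; the rules pass over those that are not, and their reading is None.
At some moment in a run one of used1, used2, used3, used4 may be knocked a few centimetres aside while the robot is not near it.
Once in a run the grip may slacken for a moment while it holds something.
It also fails if it takes over 210 s, if anything falls off the work surface, if the arm or the gripper's body presses on something with over 40 N, if the wrist force passes 120 N, or if a joint passes its speed limit or range.

ROBOT

A 6-joint arm with a two-finger parallel gripper is mounted at the origin on the work surface. World frame = base frame: x ahead of the robot, y to its left, z up, the work surface at z = 0. Lengths are in m, angles in rad, forces in N, time in s.
With the tool pointing down it reaches from about 0.35 to 0.875 m from the base axis. Payload 4.2 kg.
Tool frame: the origin (TCP) lies at the very end of the fingers, on their centre line; the grasp point (between the pads) lies 19 mm behind it (ctrl.grasp_offset is the distance from the TCP to the grasp point, in m); z points along the fingers, y is the line along which they close (so a half turn about z gives the same grasp; the last joint's range is limited). The gripper opens to 87 mm and grips with 3 to 60 N. Pads are 19 mm wide; open, the fingers measure 117 mm over their backs; the gripper's body (75 mm by 190 mm) begins 51 mm behind the grasp point.
Start: joints at [1.425, 0.385, 0.008, 0, -1.194, -0.259], TCP at [0.246, 0.574, 0.223] pointing down, gripper open.
Joint ranges: [-3.14, 3.14], [-1.21, 2.06], [-1.07, 1.41], [-3.16, 2.05], [-2.99, -0.16], [-3.1, 3.1]. Speed limits (rad/s): [2.79, 2.79, 3.14, 3.14, 3.14, 3.14].

INTERFACE

Orientations are given as a unit quaternion [w, x, y, z].
In Python, from rig import ctrl, optics gives the robot as it stands. Calls block until the motion is done:
- ctrl.goto(position, orientation): joint-space move of the TCP to a pose.
- ctrl.line_to(position, orientation=None, max_speed=0.15, until_force=None): straight line of the TCP; orientation=None keeps the orientation; max_speed is the mean speed in m/s. With until_force (N) it stops when the force on the tool has changed by that much, and returns True; else False.
- ctrl.goto_joints(angles): joint-space move.
- ctrl.set_gripper(opening, grasp_force=None): opening from 0.0 (shut) to 1.0 (fully open); grasp_force is the grip in N (None keeps the last); returns when the fingers have stopped.
- ctrl.sleep(seconds).
- ctrl.ik(position, orientation): joint angles nearest the present ones, or None.
- ctrl.sense(): the state.
- optics.grab_frame(name): name is "scene" or "top" or "wrist"; returns a dict with "pixels" (420x560x3 uint8, red, green, blue), "camera_matrix" (3x3 intrinsics, pixels), "cam_to_world" (4x4, takes a point from camera to world coordinates); the wrist camera has in their place "tool_from_camera" (4x4, takes a point from camera to tool coordinates, whose origin is the TCP and whose axes are the flange's). Camera axes: x right, y down, z forward; pixel columns grow to the right and rows downward; lengths in m; the calibration is good to about 2 mm. A picture is of the moment at which its call begins: read the wrist's pose just before it. There is no depth.
A pose or a line that the arm cannot do raises ctrl.MotionError and nothing moves.
- ctrl.hand_in(): hands the job in; it is judged then, once.
Trained networks look in the newest picture that a camera, given by its name, has taken for a name from the list of things; names that differ only in an ending like _2 or _b are one class to them, and where a whole thing is asked for, a point or a joint stands for the part that bears it (a point fixed in the world has none). Each returns a list of dicts, best first, with "score" (0 to 1); they miss things now and then, are a little off and sometimes report something else, mostly with a low value. They report only what shows in the picture. A call takes as long as a camera call.
- optics.boxes_of(label, camera): "point" ([column, row] as shares, 0 to 1, of the picture: columns of its width, rows of its height, amid what is visible of it).
- optics.outline_of(label, camera): "region" (420x560 bool, what is visible of it) and "point" ([column, row] as shares, 0 to 1, of the picture: columns of its width, rows of its height, amid what is visible of it).
The state is a dict: "t": time; "joint_positions": joint angles; "qvel": joint speeds; "joint_torque": joint torques, N m; "ee_pos": TCP position; "orientation": TCP orientation; "ft_force": force on the tool from outside, world axes, zero at the start; "torque": the same for the moment, N m; "grip_width": opening from 0.0 (shut) to 1.0 (fully open); "grasp_force": force on a finger pad.
Only numpy, scipy, OpenCV 4.12 (cv2) and the standard library are available. Lean on these libraries where they do the work, as an engineer would, in place of code of your own. Each camera call takes 0.05 s, during which the arm holds its last target. There are 200 camera calls.

## Working session

There is one attempt and no reset: what is moved stays moved. The work goes in short steps, each a Python script; the robot and the scene stay as the last script left them, time stands still between calls to the robot, and variables do not carry over. Pictures are saved under pics/ and viewed, at most 14 in all, crops included, and the job is handed in when it is done.

```bash
mkdir -p pics; ls; python3 - <<'E'
from rig import ctrl, optics
import cv2, numpy as np
for n in ("top","scene"):
    f=optics.grab_frame(n); cv2.imwrite(f"pics/{n}0.png",f["pixels"][:,:,::-1])
    print(n,f["camera_matrix"].tolist(),np.round(f["cam_to_world"],4).tolist())
    for l in ["chamber","clean_lens_mid","used1_mid","clean_tray","footswitch","pedal_tread","latch_left_wing","latch_right_wing","lid_edge","strip_carton","dropper"]:
        print(l,[(round(d["score"],2),round(d["point"][0]*560,1),round(d["point"][1]*420,1)) for d in optics.boxes_of(l,n)][:6])
s=ctrl.sense();print(s); print(ctrl.grasp_offset)
E
```

```text
pics
top [[458.5849497314274, 0.0, 283.7086901778709], [0.0, 458.5849497314274, 206.63119846910112], [0.0, 0.0, 1.0]] [[0.0265, -0.9968, 0.0756, 0.4766], [-0.9996, -0.026, 0.0064, 0.0245], [-0.0045, -0.0758, -0.9971, 1.1176], [0.0, 0.0, 0.0, 1.0]]
chamber [(0.64, 312.7, 211.7), (0.56, 435.3, 266.1)]
clean_lens_mid [(0.67, 324.5, 216.8)]
used1_mid [(0.49, 130.5, 245.7), (0.48, 152.6, 231.5)]
clean_tray [(0.72, 443.0, 193.3), (0.4, 312.1, 171.9)]
footswitch [(0.83, 432.8, 259.9), (0.27, 431.9, 136.5)]
pedal_tread [(0.74, 435.6, 263.7)]
latch_left_wing [(0.74, 256.2, 255.9)]
latch_right_wing [(0.75, 357.5, 257.1), (0.74, 103.3, 175.0)]
lid_edge [(0.9, 316.1, 173.3)]
strip_carton [(0.82, 152.2, 231.4)]
dropper [(0.6, 186.2, 154.0)]
scene [[382.8871468924997, 0.0, 275.2879246338959], [0.0, 382.8871468924997, 207.99932365159322], [0.0, 0.0, 1.0]] [[0.5834, 0.6229, -0.5212, 1.1173], [0.8122, -0.4411, 0.3818, -0.3898], [0.0079, -0.6461, -0.7632, 0.8929], [0.0, 0.0, 0.0, 1.0]]
chamber [(0.82, 253.2, 213.8), (0.58, 366.5, 203.4)]
clean_lens_mid []
used1_mid [(0.66, 348.2, 151.8)]
clean_tray [(
[... 406 characters left out ...]
, 'joint_positions': array([ 1.42461139e+00,  3.84690554e-01,  7.89922924e-03, -4.25704533e-06,
       -1.19400076e+00, -2.58584102e-01]), 'qvel': array([ 0.00041703, -0.00066463,  0.00072405,  0.00092723,  0.00011772,
        0.00020582]), 'joint_torque': array([-8.15500571e-04, -3.90482390e+01,  1.87622148e+01,  4.22460616e+00,
        1.53795822e-02, -3.49822290e-05]), 'ee_pos': array([0.24610552, 0.57448163, 0.22255485]), 'orientation': array([-2.00874791e-06,  9.79589904e-01, -2.01006518e-01, -2.09534464e-06]), 'ft_force': array([-0.52380328, -0.15190118,  0.3752528 ]), 'torque': array([-0.0479733 , -0.01118564,  0.04782767]), 'grasp_force': 0.0, 'grip_width': 1.0019624485739096}
0.0187
```

View pics/top0.png

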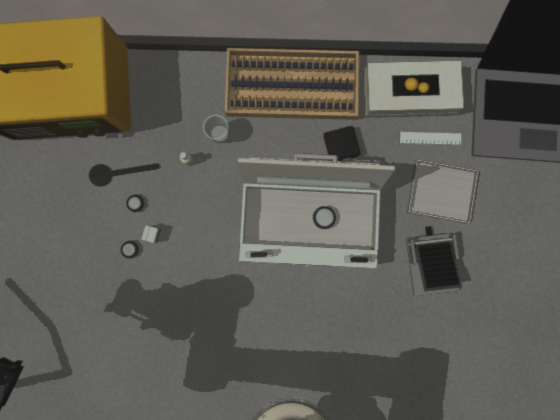

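View pics/scene0.png

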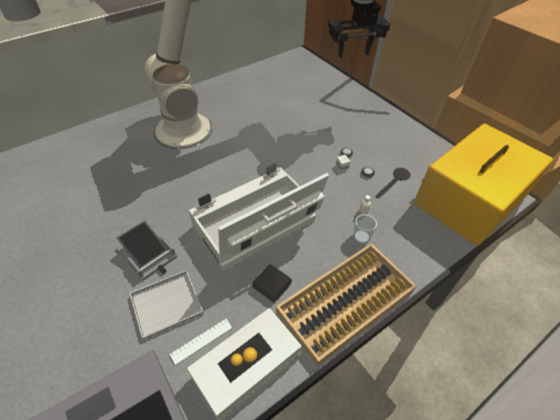

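The top view shows the open chamber at (312,212), the clean lens inside it at (324,217), two used lenses at (135,203) and (129,250), the carton at (151,233), the tray at (444,191) and the pedal at (436,265). The scene view agrees: two used lenses at (346,152) and (368,172), lid open a little past upright.

```bash
cat > h.py <<'E'
from rig import ctrl, optics
import cv2, numpy as np
from scipy.spatial.transform import Rotation as R
def quat(a,tilt=0):
    """tool down, tool x at yaw a"""
    m=np.array([[np.cos(a),np.sin(a),0],[np.sin(a),-np.cos(a),0],[0,0,-1]]).T
    m=np.column_stack([[np.cos(a),np.sin(a),0],[np.sin(a),-np.cos(a),0],[0,0,-1]])
    q=R.from_matrix(m).as_quat(); return np.r_[q[3],q[:3]]
def grab(n):
    s=ctrl.sense(); f=optics.grab_frame(n)
    if n=="wrist":
        q=s["orientation"]; T=np.eye(4); T[:3,:3]=R.from_quat(np.r_[q[1:],q[0]]).as_matrix(); T[:3,3]=s["ee_pos"]
        f["cam_to_world"]=T@f["tool_from_camera"]
    return f
def world(f,uv,z):
    K=f["camera_matrix"];T=f["cam_to_world"]
    d=T[:3,:3]@np.linalg.solve(K,[uv[0],uv[1],1.]); o=T[:3,3]
    return o+d*(z-o[2])/d[2]
def pix(f,p):
    T=f["cam_to_world"]; c=f["camera_matrix"]@(T[:3,:3].T@(np.asarray(p)-T[:3,3])); return c[:2]/c[2]
def find(f,label,cam,z,kmin=0.2):
    return [(round(d["score"],2),np.round(world(f,np.array(d["point"])*[560,420],z),4)) for d in optics.boxes_of(label,cam) if d["score"]>=kmin]
def fr(o,yaw,p):
    c,s=np.cos(yaw),np.sin(yaw); p=np.asarray(p,float)
    return np.array([o[0]+c*p[0]-s*p[1],o[1]+s*p[0]+c*p[1],p[2] if len(p)>2 else 0])
def save(f,n): cv2.imwrite(f"pics/{n}.png",f["pixels"][:,:,::-1])
E
python3 - <<'E'
from h import *
f=grab("top")
P=lambda u,v,z:np.round(world(f,(u,v),z),4)
print("wings",P(259,254,.119),P(359,259,.119))
print("ledge fl/fr",P(239.5,264,.075),P(377.5,267,.075), "rimback",P(245,185,.075),P(380,187,.075))
print("clean",P(324,217,.04)); print("used",P(135,203,.008),P(129,250,.008),"carton",P(151,233,.02))
print("tray corners",[P(*c,.018)[:2] for c in ((415,161),(479,167),(473,221),(408,213))])
print("sw",P(436,265,.055))
q=ctrl.sense()
for x,y in [(0.45,.40),(.47,.0),(.45,-.3)]:
    for z in (.35,.4,.45):
        for a in (0,np.pi/2,-np.pi/2): print(x,y,z,round(a,1),ctrl.ik([x,y,z],quat(a)) is not None,end=';')
print(f["cam_to_world"][:3,3]); g=grab("wrist"); print(np.round(g["tool_from_camera"],3))
E
```

```text
wings [0.448  0.0818 0.119 ] [ 0.443  -0.1349  0.119 ]
ledge fl/fr [0.4231 0.1277 0.075 ] [ 0.4247 -0.1838  0.075 ] rimback [0.603  0.1211 0.075 ] [ 0.6064 -0.1875  0.075 ]
clean [ 0.5364 -0.0639  0.04  ]
used [0.5602 0.3934 0.008 ] [0.4461 0.4021 0.008 ] carton [0.4883 0.3474 0.02  ]
tray corners [array([ 0.679 , -0.2831]), array([ 0.6683, -0.4375]), array([ 0.5374, -0.4224]), array([ 0.5525, -0.2669])]
sw [ 0.4319 -0.322   0.055 ]
0.45 0.4 0.35 0 True;0.45 0.4 0.35 1.6 True;0.45 0.4 0.35 -1.6 True;0.45 0.4 0.4 0 True;0.45 0.4 0.4 1.6 True;0.45 0.4 0.4 -1.6 True;0.45 0.4 0.45 0 True;0.45 0.4 0.45 1.6 True;0.45 0.4 0.45 -1.6 True;0.47 0.0 0.35 0 True;0.47 0.0 0.35 1.6 True;0.47 0.0 0.35 -1.6 True;0.47 0.0 0.4 0 True;0.47 0.0 0.4 1.6 True;0.47 0.0 0.4 -1.6 True;0.47 0.0 0.45 0 True;0.47 0.0 0.45 1.6 True;0.47 0.0 0.45 -1.6 True;0.45 -0.3 0.35 0 True;0.45 -0.3 0.35 1.6 True;0.45 -0.3 0.35 -1.6 True;0.45 -0.3 0.4 0 True;0.45 -0.3 0.4 1.6 True;0.45 -0.3 0.4 -1.6 True;0.45 -0.3 0.45 0 True;0.45 -0.3 0.45 1.6 True;0.45 -0.3 0.45 -1.6 True;[0.47659504 0.02451246 1.11755769]
[[ 0.    -0.958 -0.288  0.08 ]
 [ 1.     0.    -0.    -0.   ]
 [ 0.    -0.288  0.958 -0.163]
 [ 0.     0.     0.     1.   ]]
```

```bash
python3 - <<'E'
from h import *
ims=[]
for n,p in (("L",(.50,.38,.33)),("C",(.47,-.03,.42)),("T",(.52,-.33,.40))):
    ctrl.goto(p,quat(0)); f=grab("wrist"); save(f,"w"+n); ims.append(f)
    np.savez(n+".npz",K=f["camera_matrix"],T=f["cam_to_world"],img=f["pixels"])
    L={"L":[("used1_mid",.008),("strip_carton",.018)],"C":[("clean_lens_mid",.04),("latch_left_wing",.119),("latch_right_wing",.119)],"T":[("clean_tray",.008),("pedal_tread",.057)]}[n]
    for l,z in L: print(l,find(f,l,"wrist",z))
print(ctrl.sense()["t"],ctrl.sense()["joint_positions"])
E
```

```text
used1_mid [(0.98, array([0.4502, 0.3996, 0.008 ]))]
strip_carton []
clean_lens_mid [(0.83, array([ 0.5345, -0.0627,  0.04  ]))]
latch_left_wing [(0.63, array([0.4506, 0.0774, 0.119 ]))]
latch_right_wing [(0.6, array([ 0.4465, -0.1327,  0.119 ]))]
clean_tray [(0.88, array([ 0.6078, -0.3499,  0.008 ]))]
pedal_tread [(0.85, array([ 0.439 , -0.3302,  0.057 ])), (0.37, array([ 0.6307, -0.0515,  0.057 ]))]
5.7917 [-3.00651665e-01  3.09771815e-01  3.30473435e-01 -7.98966913e-05
 -1.59007603e+00  1.87365206e+00]
```

```bash
cd pics; python3 -c "
import cv2,numpy as np
a=[cv2.imread(f'w{n}.png') for n in 'LCT']
cv2.imwrite('LC.png',cv2.resize(np.hstack(a[:2]),(800,300)))
"
```

```text
(no output)
```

View pics/wC.png

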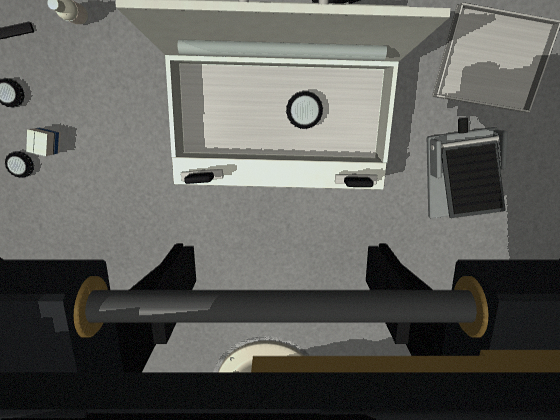

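View pics/wT.png

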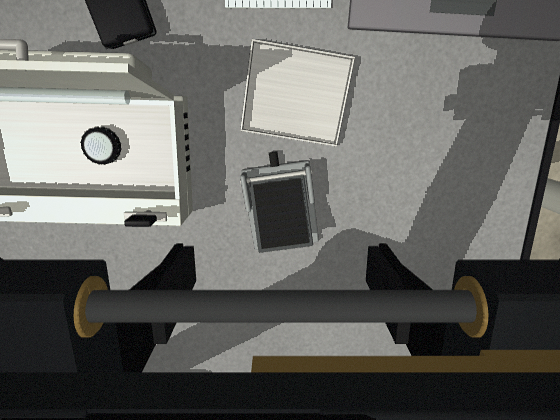

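View pics/wL.png

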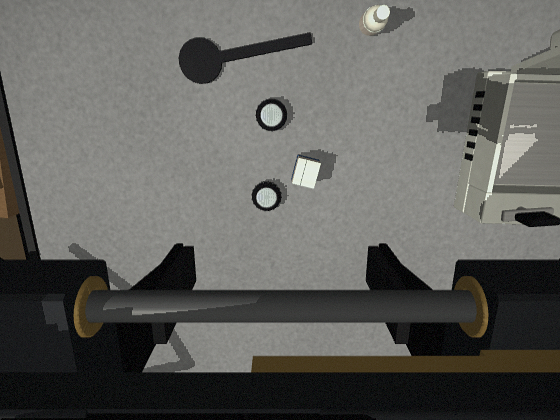

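Wrist views: C shows the ledge's front corners at (175,184) and (384,189), the clean lens at (305,110), and the wings at (200,177) and (358,182). T shows tray corners at (253,39), (356,58), (336,146) and (241,130), and the tread's free end at (259,250)–(311,246). L shows the used lenses at (271,114) and (266,196), with the carton at (306,172).

```bash
python3 - <<'E'
from h import *
def ld(n):
    d=np.load(n+".npz"); return {"camera_matrix":d["K"],"cam_to_world":d["T"]}
C,T,L=ld("C"),ld("T"),ld("L")
P=lambda f,u,v,z:np.round(world(f,(u,v),z),4)
print("ledge",P(C,175,184,.075),P(C,384,189,.075),"back",P(C,166,56,.075),P(C,399,58,.075),"inner front floor",P(C,182,155,.075),P(C,388,160,.075))
print("wings",P(C,200,176,.119),P(C,358,182,.119))
print("clean",P(C,305,110,.045),P(T,101,145,.045))
print("tray",[P(T,*c,.018)[:2] for c in ((253,39),(356,58),(336,146),(241,130))])
print("tread free",P(T,259,250,.063),P(T,311,246,.063),"hinge",P(T,250,179,.03),P(T,305,176,.03))
print("used",P(L,271,114,.012),P(L,266,196,.012),"carton",P(L,307,172,.035))
E
```

```text
ledge [0.4309 0.127  0.075 ] [ 0.4236 -0.1827  0.075 ] back [0.6061 0.124  0.075 ] [ 0.6039 -0.1872  0.075 ] inner front floor [0.4738 0.1132 0.075 ] [ 0.4669 -0.1848  0.075 ]
wings [0.4523 0.0789 0.119 ] [ 0.4443 -0.1335  0.119 ]
clean [ 0.5359 -0.065   0.045 ] [ 0.5372 -0.0663  0.045 ]
tray [array([ 0.6833, -0.2897]), array([ 0.6585, -0.4372]), array([ 0.5328, -0.4143]), array([ 0.5568, -0.2688])]
tread free [ 0.3788 -0.2959  0.063 ] [ 0.3856 -0.3759  0.063 ] hinge [ 0.4834 -0.2817  0.03  ] [ 0.4882 -0.3667  0.03  ]
used [0.5614 0.3932 0.012 ] [0.4492 0.4011 0.012 ] carton [0.4882 0.3457 0.035 ]
```

```bash
cat >> h.py <<'E'
def pick(xy,ztcp,a,op=1.0,force=30,zup=.26):
    ctrl.set_gripper(op,force)
    ctrl.goto([*xy,zup],quat(a)); ctrl.line_to([*xy,ztcp],quat(a),.15,until_force=12)
    z=ctrl.sense()["ee_pos"][2]; ctrl.set_gripper(0,force); s=ctrl.sense()
    print("pick z",round(z,4),"width mm",round(s["grip_width"]*87,1),"F",round(s["grasp_force"],1))
    ctrl.line_to([*xy,zup],quat(a),.15)
    s=ctrl.sense(); print("lifted",round(s["grip_width"]*87,1),round(s["grasp_force"],1))
def place(xy,ztcp,a,op,zup=.26):
    ctrl.goto([*xy,zup],quat(a)); s=ctrl.sense(); print("carried",round(s["grip_width"]*87,1),round(s["grasp_force"],1))
    ctrl.line_to([*xy,ztcp+.03],quat(a),.2); hit=ctrl.line_to([*xy,ztcp],quat(a),.04,until_force=6)
    s=ctrl.sense(); print("place z",s["ee_pos"][2],hit,round(s["grip_width"]*87,1))
    ctrl.set_gripper(op); ctrl.line_to([*xy,zup],quat(a),.2)
E
python3 - <<'E'
from h import *
pick((.5362,-.0645),.034,np.pi-.02)
place((.607,-.3525),.0065,np.pi-.167,.85)
f=grab("top"); print(find(f,"clean_lens_mid","top",.013), find(f,"used1_mid","top",.012)); save(f,"top1")
print(ctrl.sense()["t"])
E
```

```text
pick z 0.0348 width mm 53.1 F 30.0
lifted 52.8 30.0
carried 52.7 30.0
place z 0.007097430136677317 True 52.8
[] [(0.7, array([0.4012, 0.3982, 0.012 ])), (0.5, array([0.5631, 0.3924, 0.012 ]))]
18.425
```

View pics/top1.png

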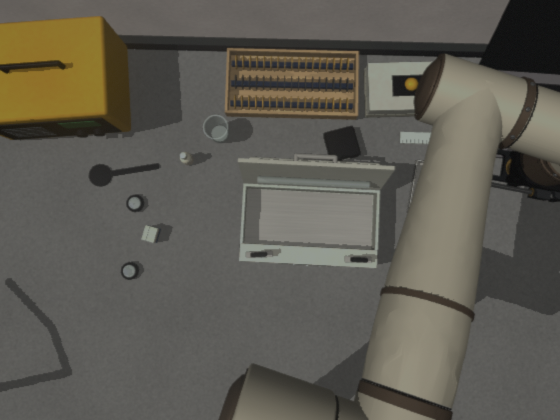

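```bash
python3 - <<'E'
from h import *
ctrl.goto([.45,.38,.30],quat(0)); f=grab("wrist"); save(f,"wL2")
for d in optics.outline_of("used1_mid","wrist"):
    v,u=np.nonzero(d["region"]); print(d["score"],len(u),world(f,((u.min()+u.max())/2,(v.min()+v.max())/2),.01))
print(find(f,"strip_carton","wrist",.02))
t=grab("top"); print(find(t,"clean_lens_mid","top",.013)); save(t,"top2")
E
```

```text
0.74 723 [0.39886464 0.39795122 0.01      ]
0.42 13476 [0.53485784 0.09283385 0.01      ]
0.25 331 [0.63039777 0.07131033 0.01      ]
[(0.3, array([0.6217, 0.0754, 0.02  ]))]
[(0.69, array([ 0.605 , -0.3553,  0.013 ])), (0.57, array([0.3958, 0.3973, 0.013 ])), (0.51, array([ 0.4318, -0.3276,  0.013 ]))]
```

The tray now holds the clean lens (found at (.605,-.355)) and the chamber is empty. The near used lens has been knocked aside, to (129,270). I'll pick up both used lenses at their current places.

```bash
python3 - <<'E'
from h import *
O,Y=(.533,-.028),-.02
a=np.pi-.02
for xy,c in (((.5617,.3932),(-.0,-.065)),((.3995,.398),(-.0,.065))):
    f=None
    pick(xy,.003,a,.75)
    place(fr(O,Y,c)[:2],.0335,a,.7)
    t=grab("top"); print(find(t,"used1_mid","top",.04), ctrl.sense()["t"])
ctrl.goto([.45,-.03,.36],quat(0)); f=grab("wrist"); save(f,"wC2"); np.savez("C2.npz",K=f["camera_matrix"],T=f["cam_to_world"])
print(find(f,"used1_mid","wrist",.04))
E
```

```text
pick z 0.004 width mm 40.6 F 30.0
lifted 41.0 30.0
carried 40.7 30.0
place z 0.03314827700648928 True 40.8
[(0.56, array([0.4038, 0.3885, 0.04  ]))] 34.4167
pick z 0.0038 width mm 40.8 F 30.0
lifted 40.8 30.0
carried 40.7 30.0
place z 0.03312048755012255 True 40.5
[(0.69, array([ 0.7156, -0.0998,  0.04  ]))] 46.35
[(0.9, array([0.5307, 0.0333, 0.04  ]))]
```

View pics/wC2.png

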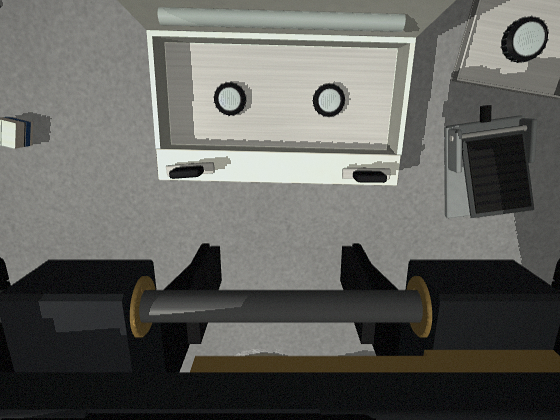

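Both used lenses lie flat on the chamber floor, at (230,99) and (329,100). The left latch bar at (186,171) looks a little turned in, so I'll measure both latches up close, and the lid angle too.

```bash
python3 - <<'E'
from h import *
ims=[]
for n,p,ww in (("ll",(.39,.08,.22),(.449,.081)),("lr",(.385,-.135,.22),(.4435,-.135))):
    ctrl.goto(p,quat(0)); f=grab("wrist"); np.savez(n+".npz",K=f["camera_matrix"],T=f["cam_to_world"],img=f["pixels"])
    ims.append(f["pixels"][:260,:,::-1])
    for lab in ("latch_left_wing","latch_right_wing"):
        print(n,lab,find(f,lab,"wrist",.119), pix(f,[*ww,.119]))
cv2.imwrite("pics/lat.png",cv2.resize(np.vstack(ims),None,fx=1.15,fy=1.15))
ctrl.goto((.5,-.03,.45),quat(0)); 
t=grab("top"); s=grab("scene")
for th in (1.57,1.65,1.75,1.85):
    p=[.604-.142*np.cos(th)+.008*np.sin(th),-.028,.075+.142*np.sin(th)+.008*np.cos(th)]
    print(th,pix(t,p),pix(s,p))
for n in ("top","scene"): print([(d["score"],np.array(d["point"])*[560,420]) for d in optics.boxes_of("lid_edge",n)])
save(s,"scene2")
E
```

```text
ll latch_left_wing [(0.75, array([0.4482, 0.0856, 0.119 ]))] [280.07684805 131.75988063]
ll latch_right_wing [(0.65, array([ 0.4426, -0.107 ,  0.119 ]))] [280.07684805 131.75988063]
lr latch_left_wing [(0.74, array([0.4492, 0.0534, 0.119 ]))] [280.78997351 131.10644332]
lr latch_right_wing [(0.75, array([ 0.4427, -0.1366,  0.119 ]))] [280.78997351 131.10644332]
1.57 [314.05744149 173.67740554] [272.63531871 192.26284714]
1.65 [314.14620445 168.0998506 ] [275.38909659 195.42938035]
1.75 [314.21528516 161.36226291] [278.82162636 199.74510376]
1.85 [314.23747254 154.97243032] [282.19817287 204.40762602]
[(0.87, array([278.096, 166.614]))]
[(0.62, array([274.12 , 212.814])), (0.41, array([206.416, 199.794]))]
```

View pics/lat.png

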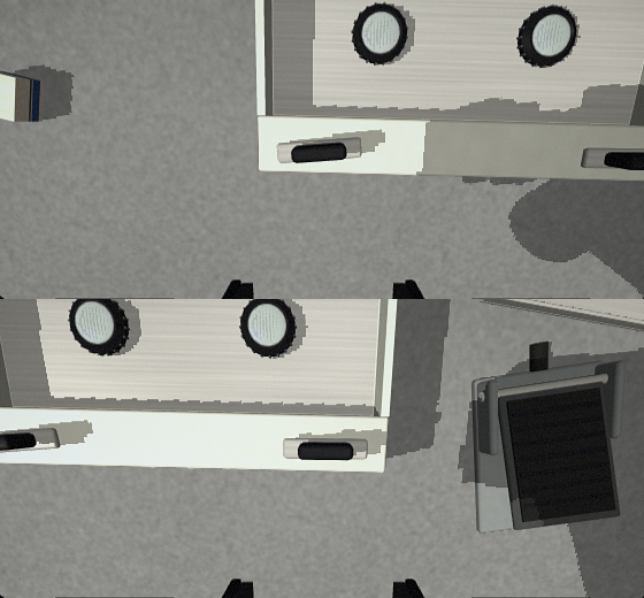

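Bars: the left one is turned about 0.1 rad, spanning (278,155) to (360,145), and the right one is about 0. Both are clear of the lid. The lid is at about 1.68 rad. I'll close it by pushing the handle from behind, then pressing from above.

```bash
python3 - <<'E'
from h import *
H=np.array([.604,.075]); y=-.029
B=lambda th:H+.115*np.array([-np.cos(th),np.sin(th)])+.030*np.array([np.sin(th),np.cos(th)])
q=quat(-.02)
ctrl.set_gripper(0,20)
ctrl.goto([.70,y,.35],q); b=B(1.68); ctrl.line_to([.70,y,b[1]-.010],q,.15)
print("contact",ctrl.line_to([b[0]+.0145-.012,y,b[1]-.010],q,.05,until_force=3),ctrl.sense()["ee_pos"],"expected x",b[0]+.0145)
for th in np.arange(1.55,.75,-.1):
    b=B(th); ctrl.line_to([b[0]+.0145,y,b[1]-.009],q,.08)
    print(round(th,2),np.round(ctrl.sense()["ft_force"],1),end=" ")
t=grab("top"); save(t,"top3"); print([np.array(d["point"])*[560,420] for d in optics.boxes_of("lid_edge","top")],ctrl.sense()["t"])
th=.85
p=[H[0]-.142*np.cos(th)+.008*np.sin(th),-.028,.075+.142*np.sin(th)+.008*np.cos(th)]; print(pix(t,p))
E
```

```text
contact True [ 0.66739576 -0.02892824  0.17655842] expected x 0.6608547725735274
1.55 [3.8 1.5 2.9] 1.45 [ 4.3 -0.1  2.1] 1.35 [1.9 0.4 1.1] 1.25 [1.6 0.7 1. ] 1.15 [0.1 0.2 0. ] 1.05 [ 0.5  0.2 -0.1] 0.95 [ 0.9 -0.1 -0.4] 0.85 [-0.9  0.1 -0.4] [array([351.008, 218.988])] 59.1
[312.13605855 222.56143902]
```

View pics/top3.png

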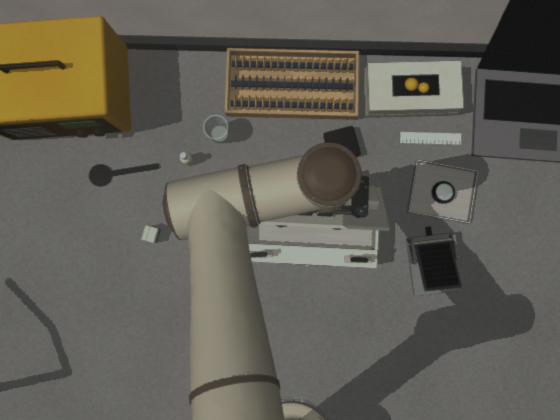

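The lid's front edge is now at row ~226, which puts it at about 0.8 rad, following as planned. Now I'll press it down from above.

```bash
python3 - <<'E'
from h import *
H=np.array([.604,.075]); y=-.029
B=lambda th:H+.115*np.array([-np.cos(th),np.sin(th)])+.030*np.array([np.sin(th),np.cos(th)])
q=quat(-.02)
p=ctrl.sense()["ee_pos"]; ctrl.line_to([p[0],y,p[2]+.04],q,.15)
b=B(.8); ctrl.line_to([b[0]-.004,y,b[1]+.03],q,.15)
for th in np.r_[np.arange(.8,0,-.1),0]:
    b=B(th); ctrl.line_to([b[0]-.004*(th>.1),y,b[1]+.005],q,.06,until_force=45)
    print(round(th,2),np.round(ctrl.sense()["ft_force"],1),end=" ")
b=B(0); print(ctrl.line_to([b[0],y,b[1]+.001],q,.02,until_force=20), ctrl.sense()["ee_pos"],ctrl.sense()["ft_force"])
ctrl.line_to([b[0],y,.25],q,.15); ctrl.goto([.40,-.03,.36],q)
f=grab("wrist"); save(f,"wC3"); print(ctrl.sense()["t"])
E
```

```text
0.8 [-7.3  3.  12.5] 0.7 [-8.4  3.5 14.9] 0.6 [-11.    6.1  15.2] 0.5 [-4.7  0.4  5.1] 0.4 [-0.1  0.7  0.3] 0.3 [0.3 0.4 0.3] 0.2 [0.4 0.4 0.2] 0.1 [ 0.3  0.  -0.3] 0.0 [-2.   0.9  5.9] True [ 0.48904487 -0.02901232  0.11006375] [-2.3945921   1.06284669  7.14662366]
65.15
```

View pics/wC3.png

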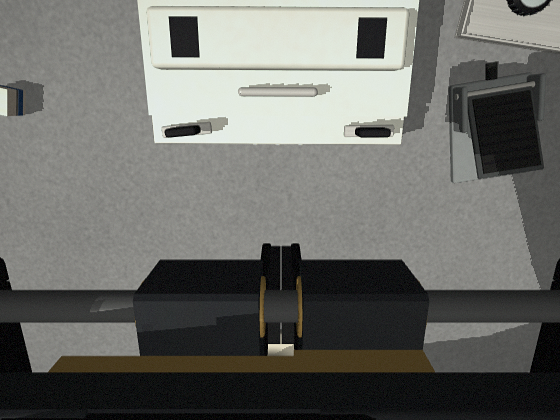

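The lid is shut flat, with both wings visible at (182,130) and (373,132). Now I'll turn the latches.

```bash
python3 - <<'E'
from h import *
O,Y=(.533,-.028),-.018
for side,al in ((1,.12),(-1,.01)):
    x,y=fr(O,Y,(-.088,.110*side))[:2]
    a0=-np.pi/2+Y
    ctrl.set_gripper(.5,20)
    ctrl.goto([x,y,.22],quat(a0+al)); ctrl.line_to([x,y,.096],quat(a0+al),.12,until_force=12)
    print("z",ctrl.sense()["ee_pos"][2]); ctrl.set_gripper(0,20); print("w",ctrl.sense()["grip_width"]*87)
    for al2 in np.linspace(al,1.60,8)[1:]:
        ctrl.goto([x,y,.096],quat(a0+al2)); s=ctrl.sense(); print(np.round(s["ft_force"],1),round(s["torque"][2],2),end=" ")
    ctrl.set_gripper(.5); ctrl.line_to([x,y,.22],None,.15); print()
ctrl.goto([.40,-.03,.36],quat(0)); f=grab("wrist"); save(f,"wC4"); print(ctrl.sense()["t"])
print(find(f,"pedal_tread","wrist",.057))
E
```

```text
z 0.09661767062132581
w 9.58586200436465
[-2.8  1.5  4.5] 0.05 [-3.2  0.6  5.1] 0.06 [-4.5  1.5  5.3] 0.11 [-4.9  0.8  4.7] 0.09 [-4.4  1.   5. ] 0.12 [-4.1  0.5  5.2] 0.11 [-5.   0.1  5.7] -0.25 
z 0.09660954666436344
w 10.231985167854505
[-5.7  1.2  5.5] 0.02 [-5.4  0.2  5.4] 0.06 [-5.8  0.6  5.6] 0.1 [-6.   0.1  5.3] 0.07 [-5.   0.2  5.4] 0.05 [-6.4 -0.4  5.9] 0.03 [-4.9 -1.2  5. ] -0.33 
81.5583
[(0.83, array([ 0.437, -0.319,  0.057]))]
```

View pics/wC4.png

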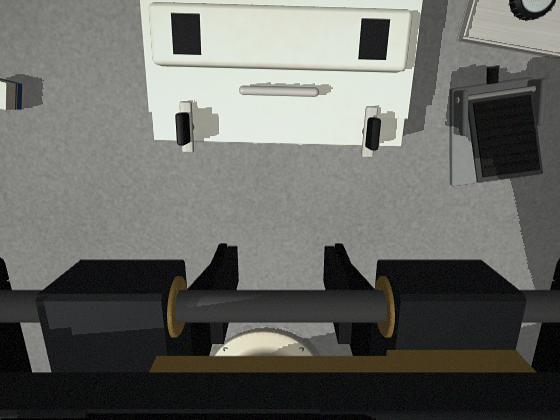

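Both bars now lie across the lid, at (187,127) and (371,130), and the torque reversed at each stop. Next, the pedal.

```bash
python3 - <<'E'
from h import *
x,y=.407,-.333; q=quat(.1)
ctrl.set_gripper(0,20); ctrl.goto([x,y,.20],q); ctrl.line_to([x,y,.075],q,.15)
f0=ctrl.sense()["ft_force"][2]
print("touch",ctrl.line_to([x,y,.045],q,.03,until_force=3),ctrl.sense()["ee_pos"][2])
print("stop",ctrl.line_to([x,y,.026],q,.03,until_force=22),ctrl.sense()["ee_pos"][2],ctrl.sense()["ft_force"][2]-f0)
z=ctrl.sense()["ee_pos"][2]
ctrl.line_to([x,y,z-.0025],q,.02,until_force=40); ctrl.sleep(1.0); s=ctrl.sense(); print(s["ee_pos"],s["ft_force"]-[0,0,f0])
E
```

```text
touch True 0.05553151198821141
stop True 0.03579676517106776 8.789942835817941
[ 0.40489049 -0.33306829  0.0353954 ] [-7.43737777  1.55572023 21.18941991]
```

```bash
python3 - <<'E'
from h import *
x,y=.407,-.333
ctrl.line_to([x,y,.10],None,.08); ctrl.line_to([x,y,.25],None,.15); ctrl.goto([.35,.35,.35],quat(0)); ctrl.sleep(.5)
t=grab("top"); save(t,"top5"); print(ctrl.sense()["t"])
E
```

```text
92.675
```

View pics/top5.png

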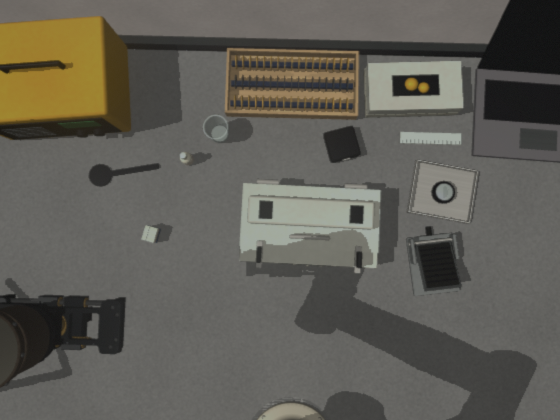

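The lid is shut at (312,225) with both latches across it. The clean lens is in the tray at (444,191), the pedal is up, and the other things are in place.

```bash
python3 -c "
from rig import ctrl
print(ctrl.hand_in())"
```

```text
the job is handed in; nothing more can be done
None
```

I finished and handed in the job: clean lens in the tray, both used lenses flat in the shut and latched chamber, and the pedal held at its stop for a second and let up; the hand-in call returned no verdict.

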